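Lock the pump unit's cover with the flat-blade driver

TASK

The grey hinged cover of the little pump unit is only resting on its rubber seal. Take the flat-blade driver from its stand, set its blade in the slotted cam lock, press the cover down gently and turn the lock clockwise until it is fully home and holds the cover shut by itself, then put the driver back upright in its stand. Use no more than a light hand on the lock, and leave the specimen cup, the marker and the sticky pad where they are.

Things in the scene. Friction and masses are not known exactly. Their poses are not given: they have to be found in the camera images.
- pump_unit: fixed bench pump unit, cream case with a grey cover hinged along the rear; 190 (x) x 212 (y) x 96 mm high to the top of the shut cover. Origin: centre of its underside, 0 to 6 mm above the worktop (levelling feet). Its -x side is the front (switch, lamps, knob), z up
- cover_edge (a point): middle of the cover's upper front edge. A rubber seal holds the unlocked cover up: 2.9 mm proud at the lock. Pressed there it gives about 4.2 N per mm and is solidly shut at about 12 N. Near the end of its turn the lock's tongue slips under a square-edged keeper, but only while the cover is pressed with 9 to 13 N on the lock; else it jams. Locked, the cover stays down by itself, 0.5 mm proud
- lock_face (a point): centre of the cam lock's face, 52 mm in front of the unit's origin; 96 mm above it when shut, 98.9 mm now. Round steel plug 24 mm across in a bezel 2 mm high; slot through its centre 4 mm wide, 19 mm long, 5 mm deep, edges not bevelled. This point belongs to the cover and does not turn with the plug: the slot's angle is not measured and must be felt or seen
- open_mark (a point): left one of two red marks beside the lock, 24.5 mm to the unit's +y of its centre. The slot starts in line with the red marks or up to 0.75 rad clockwise of them, seen from above. Locked, it has turned clockwise to a firm stop 1.57 rad from them, in line with the green marks (unit's x). It holds from 1.45 rad on, turns easily (0.02 N m), stays where left
- flat_driver: flat screwdriver, 120 mm, 0.09 kg, blade down in its stand. Origin: centre of the blade's end; z up the shaft, x along the blade's width. Blade 12 mm wide (x), 2 mm thick (y): 0.17 rad slack either way. Shaft 7 mm; black collar 26 mm across, z 55 to 60 mm; orange hexagonal handle 22 mm across flats, z 60 to 112 mm (flats face y and 60 degrees either side of it); black end to 120 mm
- driver_stand: fixed stand: dark round foot 68 mm across with an upright aluminium tube, outer diameter 25, bore 16.6 mm, rim 65 mm above the worktop. Origin: centre of its underside, z up. Driver in place: its collar rests on the rim, blade end 10 mm above the stand's origin. It stands to the left or to the right of the pump unit
- specimen_cup: loose specimen cup with yellow lid, 66 mm across, 70 mm high; origin at the centre of its underside. To be left alone
- red_marker: loose marker pen with a red cap lying on the worktop, 138 mm long, 18 mm thick; origin at the middle of its underside. To be left alone
- sticky_pad: loose yellow sticky-note pad, 76 x 77 x 10 mm; origin at the centre of its underside. To be left alone
Things that resemble listed ones, but are neither listed nor needed, are in the scene too. There is more than one size of the flat_driver; the one meant has the size given above. Of the things shaped like the driver_stand, the aluminium one is meant.

How it is judged:
On the way, in this order (a step that is already met when the one before it is completed fails the run):
1. the driver is lifted out of its stand (distance between flat_driver and driver_stand above 0.08 m), for 0.1 s.
2. the lock by itself holds the cover down, less than 1.5 mm above shut, the driver's blade withdrawn and nothing of the robot touching the unit (z of lock_face in the frame of pump_unit below 0.0975 m and distance between flat_driver and lock_face above 0.03 m and contact force between each of the fingers, the arm, flat_driver and pump_unit below 0.5 N), for 0.2 s.
At the end, for the whole second after the job is handed in: the lock by itself holds the cover down (lock face less than 1.5 mm above its shut height); the driver stands in its stand, blade end within 6 mm of the stand's axis and collar within 4 mm of the rim, tilted less than 0.15 rad, at rest (z of lock_face in the frame of pump_unit below 0.0975 m and horizontal distance between flat_driver and driver_stand below 0.006 m and z of flat_driver in the frame of driver_stand below 0.014 m and angle between flat_driver's own z axis and vertical below 0.15 rad and linear speed of flat_driver below 0.02 m/s); the robot touches nothing.
It fails at once if the driver bears on the pump unit with more than 22 N, its push and its twisting forces added up (contact force between flat_driver and pump_unit above 22 N).
It fails at once if the specimen cup, the marker or the sticky pad is shifted by more than 30 mm (distance of any of specimen_cup, red_marker, sticky_pad from where it was at the start of the episode above 0.03 m).
It also fails if it takes over 67 s, if anything falls off the work surface, if the arm or the gripper's body presses on something with over 40 N, if the wrist force passes 120 N, or if a joint passes its speed limit or range.

ROBOT

A 7-joint arm with a two-finger parallel gripper is mounted at the origin on a cart in front of the work surface, level with it; the furniture and walls round the work are solid. World frame = base frame: x ahead of the robot, y to its left, z up, the work surface at z = 0. Lengths are in m, angles in rad, forces in N, time in s.
With the tool pointing down it reaches from about 0.4 to 0.85 m from the base axis. Payload 4.4 kg.
Tool frame: the origin (TCP) lies at the very end of the fingers, on their centre line; the grasp point (between the pads) lies r.grip_depth behind it (r.grip_depth is the distance from the TCP to the grasp point, in m); z points along the fingers, x is the direction in which the jaws open and shut, and the axes are right-handed (so a half turn about z gives the same grasp; the last joint's range is limited). The gripper opens to 94 mm and grips with 3 to 60 N. Pads are 16 mm wide; open, the fingers measure 119 mm over their backs; the gripper's body (75 mm by 177 mm) begins 78 mm behind the grasp point.
Start: joints at [-1.183, 0.628, 0.038, 1.517, -0.027, 0.996, -0.02], TCP at [0.285, 0.584, 0.205] pointing down, gripper open.
Joint ranges: [-3.06, 3.06], [-0.37, 2.12], [-1.25, 1.32], [0.18, 2.47], [-1.1, 4.24], [0.23, 1.98], [-2.94, 2.94]. Speed limits (rad/s): [2.57, 2.57, 3.14, 3.14, 3.14, 3.14, 3.14].

INTERFACE

Orientations are given as a unit quaternion [x, y, z, w].
In Python, from workcell import r gives the robot as it stands. Calls block until the motion is done:
- r.move_pose(position, orientation): joint-space move of the TCP to a pose.
- r.servo_line(position, ori=None, feed=0.15, f_stop=None): straight line of the TCP; ori=None keeps the orientation; feed is the mean speed in m/s. With f_stop (N) it stops when the force on the tool has changed by that much, and returns True; else False.
- r.move_j(angles): joint-space move.
- r.gripper_to(opening, force=None): finger opening in m; force is the grip in N (None keeps the last); returns when the fingers have stopped.
- r.sleep(seconds).
- r.solve_ik(position, orientation): joint angles nearest the present ones, or None.
- r.get_obs(): the state.
- r.grab_frame(name): name is "scene" or "top" or "wrist"; returns (picture, depth): 384x512x3 uint8, red, green, blue; 384x512 float32, m along the optical axis (not along the pixel's ray), 0 where there is no reading.
- r.camera_model(name): a dict with "fov_y" (degrees; the focal length in pixels is half the picture's height over the tangent of half this angle, whatever the lens; pixels are square), "cx", "cy" (the principal point, pixels), "view" (4x4, takes a point from world to camera coordinates); the wrist camera has in their place "tool_from_camera" (4x4, takes a point from camera to tool coordinates, whose origin is the TCP and whose axes are the tool frame's). Camera axes: x right, y down, z forward; pixel columns grow to the right and rows downward; lengths in m; the calibration is good to about 2 mm. A picture is of the moment at which its call begins: read the wrist's pose just before it. camera_model takes no time and is no camera call.
A pose or a line that the arm cannot do raises r.MotionError and nothing moves.
- r.finish_job(): hands the job in, once; it reports no verdict.
Trained networks look in the newest picture that a camera, given by its name, has taken for a name from the list of things; names that differ only in an ending like _2 or _b are one class to them, and where a whole thing is asked for, a point or a joint stands for the part that bears it (a point fixed in the world has none). Each returns a list of dicts, best first, with "conf" (0 to 1); they miss things now and then, are a little off and sometimes report something else, mostly with a low value. They report only what shows in the picture. A call takes as long as a camera call. They do not tell look-alikes from the thing itself.
- r.cut_out(camera, label): "region" (384x512 bool, what is visible of it) and "at" ([column, row] in pixels, amid what is visible of it).
- r.pinpoint(camera, label): "at" ([column, row] in pixels: a listed point, or the origin of a listed thing).
The state is a dict: "time": time; "joint_pos": joint angles; "dq": joint speeds; "joint_torque": joint torques, N m; "tcp_pos": TCP position; "ee_rot": TCP orientation; "contact_force": force on the tool from outside, world axes, zero at the start; "ft_torque": the same for the moment, N m; "gripper_width": finger opening in m.
Only numpy, scipy, OpenCV 4.12 (cv2) and the standard library are available. Lean on these libraries where they do the work, as an engineer would, in place of code of your own. Each camera call takes 0.05 s, during which the arm holds its last target.

## Working session

There is one attempt and no reset: what is moved stays moved. The work goes in short steps, each a Python script; the robot and the scene stay as the last script left them, time stands still between calls to the robot, and variables do not carry over. Pictures are saved under pics/ and viewed, and the job is handed in when it is done.

```bash
ls; mkdir -p pics; cat > h.py <<'E'
import numpy as np, cv2
from scipy.spatial.transform import Rotation as R
from workcell import r
def snap(name,fn=None):
    o=r.get_obs(); p,d=r.grab_frame(name)
    if fn: cv2.imwrite('pics/'+fn+'.png',cv2.cvtColor(p,cv2.COLOR_RGB2BGR))
    return o,p,d
def cam(name,o=None):
    m=r.camera_model(name); f=192/np.tan(np.radians(m['fov_y'])/2)
    if 'view' in m: T=np.linalg.inv(np.array(m['view']))
    else:
        W=np.eye(4);W[:3,:3]=R.from_quat(o['ee_rot']).as_matrix();W[:3,3]=o['tcp_pos']
        T=W@np.array(m['tool_from_camera'])
    return f,m['cx'],m['cy'],T
def px2w(c,uv,d):
    f,cx,cy,T=c; u,v=uv
    return (T@np.array([(u-cx)/f*d,(v-cy)/f*d,d,1]))[:3]
def px2z(c,uv,z):
    f,cx,cy,T=c; ray=T[:3,:3]@np.array([(uv[0]-cx)/f,(uv[1]-cy)/f,1])
    return T[:3,3]+ray*(z-T[2,3])/ray[2]
def w2px(c,p):
    f,cx,cy,T=c; q=np.linalg.inv(T)@np.append(p,1); return np.array([cx+f*q[0]/q[2],cy+f*q[1]/q[2]])
def cloud(c,d):
    f,cx,cy,T=c; v,u=np.mgrid[:384,:512]
    P=np.stack([(u-cx)/f*d,(v-cy)/f*d,d],-1)@T[:3,:3].T+T[:3,3]; P[d==0]=np.nan; return P
E
python3 - <<'E'
from h import *
for n in ['scene','top','wrist']:
    o,p,d=snap(n,n+'0'); c=cam(n,o); print(n,c[:3],c[3][:3,3].round(3))
    for l in ['pump_unit','flat_driver','driver_stand','lock_face','open_mark','cover_edge','specimen_cup','red_marker','sticky_pad']:
        for x in r.pinpoint(n,l):
            u,v=x['at']; 
            dd=d[min(383,max(0,int(v))),min(511,max(0,int(u)))]
            print(n,l,round(x['conf'],2),np.round(x['at'],1),px2w(c,x['at'],dd).round(3))
    np.savez('f_%s.npz'%n,p=p,d=d)
print(r.get_obs()['time'],r.grip_depth, o)
E
```

```text
pics
scene (np.float64(350.96194908566747), 253.2248561616816, 195.33950088863284) [ 0.075 -0.507  0.824]
scene pump_unit 0.95 [293.9 213.1] [ 0.548 -0.051  0.099]
scene flat_driver 0.79 [297.3 312.4] [ 0.392 -0.249  0.021]
scene driver_stand 0.97 [313.9 272.5] [ 0.507 -0.188  0.011]
scene driver_stand 0.82 [298.6 314.9] [ 0.393 -0.254  0.014]
scene lock_face 0.98 [283.5 201.7] [ 0.552 -0.001  0.1  ]
scene open_mark 0.79 [276.9 191.3] [0.564 0.044 0.099]
scene cover_edge 0.85 [274.6 206.6] [ 0.519 -0.001  0.101]
scene specimen_cup 0.8 [200.1 175.7] [0.438 0.282 0.058]
scene red_marker 0.44 [211.4 161.3] [0.531 0.37  0.014]
scene sticky_pad 0.66 [205.1 216.7] [0.376 0.157 0.012]
top (np.float64(368.0636432631296), 257.25558838962155, 189.10888944794152) [0.459 0.097 1.044]
top pump_unit 0.75 [286.1 142.5] [0.598 0.022 0.103]
top flat_driver 0.63 [379.  212.3] [ 0.41  -0.236  0.026]
top flat_driver 0.57 [323.  204.5] [ 0.438 -0.064  0.126]
top flat_driver 0.34 [180.9 197.3] [0.464 0.301 0.07 ]
top driver_stand 0.88 [375. 216.] [ 0.399 -0.231  0.007]
top driver_stand 0.85 [352.4 179.5] 
[... 578 characters left out ...]
me': 1.0, 'joint_pos': array([-1.18277317,  0.62837456,  0.03850742,  1.51737156, -0.02698253,
        0.9962667 , -0.02002044]), 'dq': array([ 0.00109016, -0.00056526, -0.00021981, -0.00089552, -0.00046018,
        0.00011176,  0.0003367 ]), 'joint_torque': array([ 4.21479390e-04, -5.49591672e+01,  1.14307970e+00, -1.86946803e+01,
       -5.23522776e-02,  1.55312684e-02,  8.40050035e-06]), 'tcp_pos': array([0.2849662 , 0.58425577, 0.20550419]), 'ee_rot': array([ 8.48068988e-01,  5.29885826e-01,  3.59759601e-05, -3.47687312e-05]), 'contact_force': array([ 0.55175731, -0.42183483, -0.16323431]), 'ft_torque': array([-0.01531817, -0.02309144,  0.00902424]), 'gripper_width': 0.09388592898103573}
```

View pics/scene0.png

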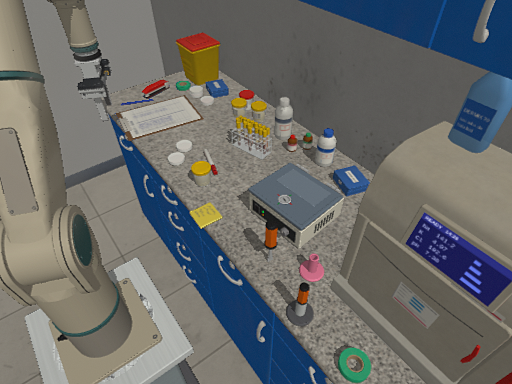

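View pics/top0.png

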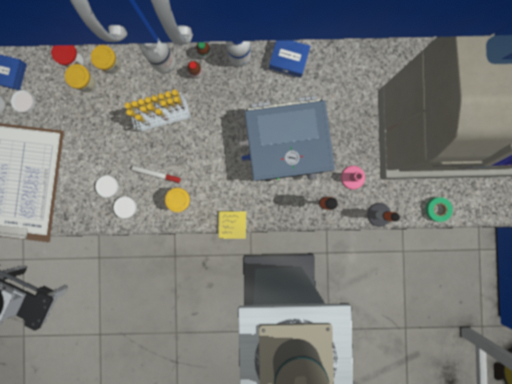

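```bash
python3 - <<'E'
import cv2
a=cv2.imread('pics/scene0.png');cv2.imwrite('pics/sc.png',cv2.resize(a[150:350,230:380],None,fx=3,fy=3,interpolation=2))
a=cv2.imread('pics/top0.png');cv2.imwrite('pics/tc.png',cv2.resize(a[110:240,240:410],None,fx=4.5,fy=4.5,interpolation=2))
E
```

```text
(no output)
```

View pics/sc.png

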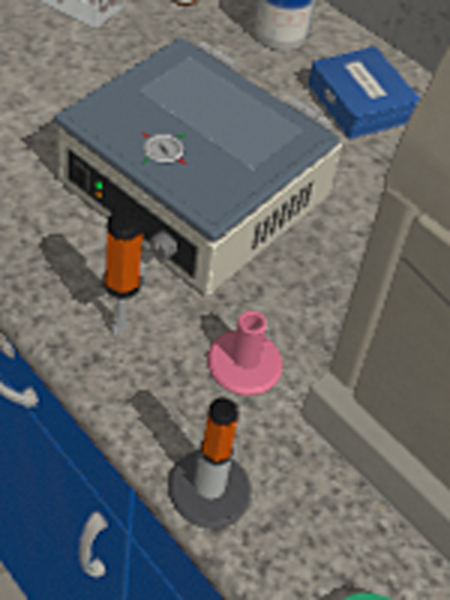

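View pics/tc.png

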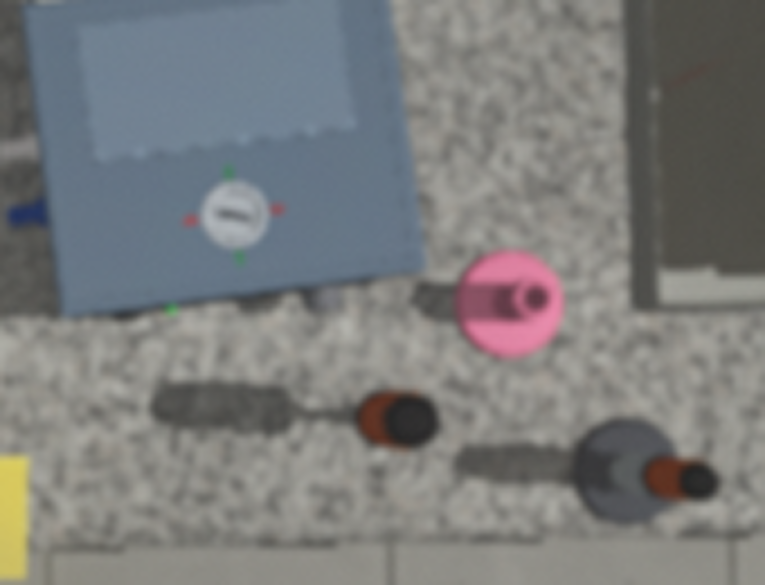

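The top picture shows the wanted driver in the aluminium stand at about (378,215). A larger look-alike stands free at about (325,203), and there is a pink stand at about (353,178). The lock is at (292,160) with its slot close to the red marks. Next I'll look with the wrist camera.

```bash
python3 - <<'E'
from h import *
m=r.camera_model('wrist');print(np.round(m['tool_from_camera'],3))
s=np.load('f_scene.npz');c=cam('scene')
P=cloud(c,s['d']); p=s['p'].astype(int)
# aluminium/foot candidates and driver points
sel=(P[...,2]>0.062)&(P[...,2]<0.135)&(P[...,0]<0.45)&(P[...,1]<-0.15)
print(sel.sum(),P[sel].mean(0)); 
for v,u in np.argwhere(sel)[::6]: print(u,v,P[v,u].round(3),p[v,u])
# IK for looks
for yaw in np.linspace(-3,3,7):
    q=(R.from_euler('z',yaw)*R.from_euler('x',np.pi)).as_quat()
    for pos in [(0.4,-0.24,0.25),(0.4,-0.24,0.085),(0.55,0,0.17)]:
        a=r.solve_ik(pos,q); print(round(yaw,2),pos,None if a is None else np.round(a,2))
E
```

```text
[[ 1.     0.     0.001  0.   ]
 [-0.001  0.96   0.281 -0.082]
 [-0.001 -0.281  0.96  -0.179]
 [ 0.     0.     0.     1.   ]]
222 [ 0.39866312 -0.25069041  0.10455713]
302 283 [ 0.406 -0.236  0.124] [4 5 6]
300 284 [ 0.4   -0.236  0.126] [64 63 58]
306 284 [ 0.41  -0.245  0.129] [19 20 19]
303 285 [ 0.402 -0.244  0.13 ] [29 28 30]
300 286 [ 0.397 -0.24   0.127] [11 12 12]
306 286 [ 0.406 -0.249  0.13 ] [27 27 27]
302 287 [ 0.397 -0.246  0.129] [32 31 31]
308 287 [ 0.408 -0.254  0.13 ] [29 29 28]
303 288 [ 0.398 -0.248  0.127] [32 33 30]
309 288 [ 0.41  -0.255  0.125] [92 87 82]
304 289 [ 0.398 -0.251  0.128] [40 40 40]
299 290 [ 0.392 -0.243  0.118] [109  38   0]
305 290 [ 0.398 -0.255  0.129] [26 33 40]
301 291 [ 0.393 -0.248  0.12 ] [103  49   7]
307 291 [ 0.402 -0.258  0.124] [175  73   0]
303 292 [ 0.395 -0.253  0.121] [144  63   8]
299 293 [ 0.392 -0.244  0.107] [131  53   1]
305 293 [ 0.399 -0.255  0.115] [172  74   9]
300 294 [ 0.392 -0.248  0.107] [126  55   9]
306 294 [ 0.402 -0.257  0.11 ] [169  70   6]
301 295 [ 0.393 -0.25   0.106] [126  56  10]
307 295 [ 0.405 -0.258  0.1
[... 1379 characters left out ...]
34  0.58  0.2   2.13 -0.25  0.45  0.74]
0.0 (0.55, 0, 0.17) [-0.3   0.56  0.38  1.85 -0.28  0.79  0.22]
1.0 (0.4, -0.24, 0.25) [ 0.01  0.36  0.64  1.96 -0.27  0.9   1.79]
1.0 (0.4, -0.24, 0.085) [ 0.47  0.57  0.02  2.13 -0.02  0.44  1.5 ]
1.0 (0.55, 0, 0.17) [-0.14  0.53  0.13  1.84 -0.09  0.77  1.04]
2.0 (0.4, -0.24, 0.25) [ 0.12  0.34  0.49  1.96 -0.2   0.89  2.71]
2.0 (0.4, -0.24, 0.085) [ 0.64  0.58 -0.23  2.12  0.28  0.47  2.19]
2.0 (0.55, 0, 0.17) [ 0.04  0.53 -0.14  1.84  0.1   0.78  1.85]
3.0 (0.4, -0.24, 0.25) [-0.28  0.53  1.15  1.97 -0.57  1.02 -2.14]
3.0 (0.4, -0.24, 0.085) [ 0.83  0.62 -0.5   2.12  0.57  0.54  2.9 ]
3.0 (0.55, 0, 0.17) [ 0.23  0.56 -0.42  1.83  0.3   0.82  2.66]
```

```bash
cat >> h.py <<'E'
def Q(yaw): return (R.from_euler('z',yaw)*R.from_euler('x',np.pi)).as_quat()
E
python3 - <<'E'
from h import *
r.move_pose((0.548,0.005,0.235),Q(0.7))
o,p,d=snap('wrist','w_lock'); np.savez('f_wl.npz',p=p,d=d,tp=o['tcp_pos'],er=o['ee_rot']); c=cam('wrist',o)
for l in ['lock_face','open_mark','cover_edge','pump_unit']:
    for x in r.pinpoint('wrist',l): u,v=x['at']; print(l,x['conf'],x['at'],px2w(c,(u,v),d[min(383,int(v)),min(511,int(u))]).round(4))
r.move_pose((0.402,-0.246,0.25),Q(0.7))
o,p,d=snap('wrist','w_drv'); np.savez('f_wd.npz',p=p,d=d,tp=o['tcp_pos'],er=o['ee_rot']); c=cam('wrist',o)
for l in ['flat_driver','driver_stand']:
    for x in r.pinpoint('wrist',l): u,v=x['at']; print(l,x['conf'],x['at'],px2w(c,(u,v),d[min(383,int(v)),min(511,int(u))]).round(4))
print(r.get_obs()['time'],r.get_obs()['joint_pos'])
E
```

```text
lock_face 0.69 [261.6, 189.3] [0.5569 0.0082 0.1022]
open_mark 0.78 [275.8, 173.6] [0.5575 0.0319 0.1008]
cover_edge 0.6 [227.6, 166.4] [ 5.167e-01 -1.760e-02  2.000e-04]
pump_unit 0.91 [290.3, 191.8] [0.5839 0.0267 0.1012]
flat_driver 0.84 [365.8, 109.3] [ 0.4674 -0.0831  0.0161]
flat_driver 0.78 [252.9, 165.6] [ 0.3941 -0.2376  0.0592]
driver_stand 0.96 [335.4, 173.3] [ 0.4996 -0.1746  0.0149]
driver_stand 0.73 [257.4, 164.4] [ 0.3979 -0.2331  0.0559]
driver_stand 0.69 [485.2, 72.9] [0.5136 0.0049 0.0998]
5.2917 [ 0.23558582  0.33130431  0.33487761  1.94416192 -0.13867295  0.88827688
  1.34424919]
```

View pics/w_lock.png

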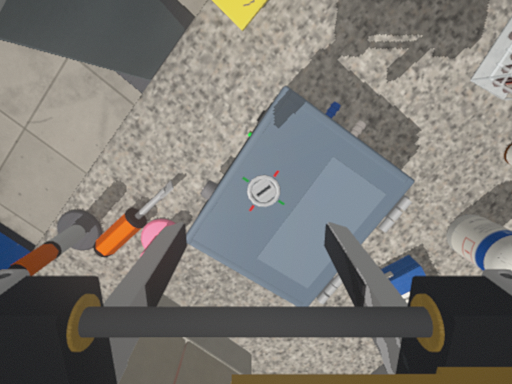

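View pics/w_drv.png

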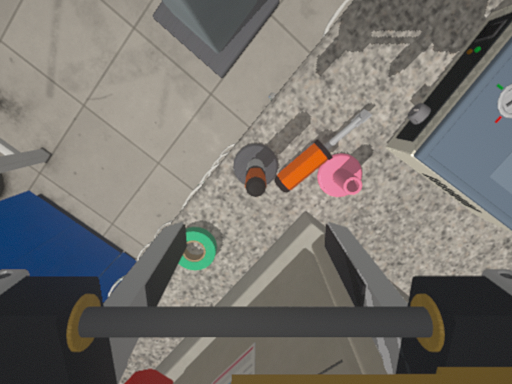

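The lock picture shows the slot at (263,190), close to the line of the red marks (276,173) and (251,208). The driver picture shows the driver in the stand, with its handle end at (256,185). The analyser's front is nearby, so I'll measure that clearance and the handle's hexagon.

```bash
python3 - <<'E'
from h import *
s=np.load('f_wl.npz');p=s['p'];c=cam('wrist',dict(tcp_pos=s['tp'],ee_rot=s['er']))
a=cv2.cvtColor(p,cv2.COLOR_RGB2BGR)[155:225,225:301]; cv2.imwrite('pics/lk.png',cv2.resize(a,None,fx=8,fy=8,interpolation=2))
P=cloud(c,s['d'])
# cover plane: fit
hsv=cv2.cvtColor(p,cv2.COLOR_RGB2HSV).astype(int)
m=(P[...,2]>0.085)&(P[...,2]<0.115)&(P[...,0]>0.5)&(P[...,0]<0.7)&(abs(P[...,1])<0.13)
X=P[m]; A=np.c_[X[:,:2],np.ones(len(X))]; co,*_=np.linalg.lstsq(A,X[:,2],rcond=None); print('plane',co, 'z at lock',co@[0.555,0.005,1], len(X))
rect=cv2.minAreaRect((X[:,:2]*1000).astype(np.float32)); print('cover rect',rect)
P0=p.astype(int)
red=(P0[...,0]>130)&(P0[...,1]<80)&(P0[...,2]<80)&m; gr=(P0[...,1]>110)&(P0[...,0]<80)&m
for nm,mm in (('red',red),('green',gr)):
    n,l,st,ce=cv2.connectedComponentsWithStats(mm.astype(np.uint8))
    for i in range(1,n): print(nm,st[i,4],ce[i].round(1),px2z(c,ce[i],0.1005).round(4))
# slot: dark pixels within plug
v,u=np.mgrid[:384,:512]; near=np.hypot(u-263,v-190)<11
W=np.array([px2z(c,(uu,vv),0.102)[:2] for vv,uu in np.argwhere(near)]); g=P0[near].sum(1)
dk=g<np.percentile(g,50)*0.62; D=W[dk]; print('slot n',dk.sum(),D.mean(0).round(4)); w,V=np.linalg.eigh(np.cov(D.T)); print('slot ang',np.degrees(np.arctan2(V[1,1],V[0,1])),np.sqrt(w))
# plug: bright
s=np.load('f_wd.npz');p=s['p'];c=cam('wrist',dict(tcp_pos=s['tp'],ee_rot=s['er']))
a=cv2.cvtColor(p,cv2.COLOR_RGB2BGR)[135:210,215:300]; cv2.imwrite('pics/dr.png',cv2.resize(a,None,fx=8,fy=8,interpolation=2))
P=cloud(c,s['d'])
b=(P[...,2]>0.15)&(P[...,2]<0.26)&(P[...,1]<-0.15)&(P[...,0]>0.35); b[230:]=False
s2=np.load('f_scene.npz');P2=cloud(cam('scene'),s2['d']); b2=(P2[...,2]>0.12)&(P2[...,1]<-0.19)&(P2[...,0]>0.42)&(P2[...,0]<0.8)
Z=P2[b2]; k=np.argsort(Z[:,0])[:400:40]; print('analyser',Z[k].round(3))
k2=np.argsort(-Z[:,1])[:400:40]; print(Z[k2].round(3))
t=(P[...,2]>0.12)&(P[...,2]<0.14)&(P[...,0]<0.45)&(P[...,1]<-0.2)&(v<215)
print('top cap',t.sum(),np.median(P[t],0)); rc=cv2.minEnclosingCircle((P[t][:,:2]*1000).astype(np.float32)); print(rc)
f=(P[...,2]>0.0)&(P[...,2]<0.02)&(np.hypot(P[...,0]-.4,P[...,1]+.24)<.045)&(P0[...,0]<0)
E
```

```text
plane [-0.01858533 -0.00251697  0.11111711] z at lock 0.10078966433371848 26053
cover rect ((611.4932861328125, 14.007049560546875), (196.2900390625, 212.37709045410156), 6.219346046447754)
red 11 [275.7 173.1] [0.5571 0.0322 0.1005]
red 9 [251.3 207.8] [ 0.5627 -0.0166  0.1005]
green 15 [245.3 179.1] [0.5356 0.0051 0.1005]
green 12 [280.9 202.3] [0.5843 0.0104 0.1005]
slot n 35 [0.559  0.0079]
slot ang 77.41927614191354 [0.00075618 0.00513264]
analyser [[ 0.477 -0.595  0.253]
 [ 0.499 -0.595  0.21 ]
 [ 0.511 -0.595  0.224]
 [ 0.512 -0.544  0.178]
 [ 0.512 -0.45   0.317]
 [ 0.512 -0.487  0.326]
 [ 0.513 -0.398  0.317]
 [ 0.513 -0.541  0.17 ]
 [ 0.513 -0.548  0.189]
 [ 0.513 -0.5    0.319]]
[[ 0.659 -0.19   0.615]
 [ 0.659 -0.191  0.606]
 [ 0.661 -0.193  0.59 ]
 [ 0.66  -0.194  0.642]
 [ 0.659 -0.196  0.601]
 [ 0.658 -0.197  0.617]
 [ 0.659 -0.199  0.601]
 [ 0.659 -0.2    0.644]
 [ 0.661 -0.201  0.592]
 [ 0.661 -0.203  0.59 ]]
top cap 342 [ 0.40221444 -0.24208985  0.12812107]
((403.1260986328125, -243.43002319335938), 11.806631088256836)
```

View pics/lk.png

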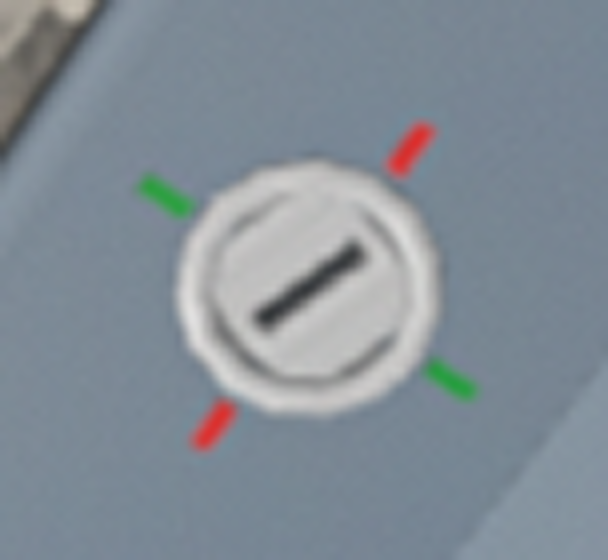

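View pics/dr.png

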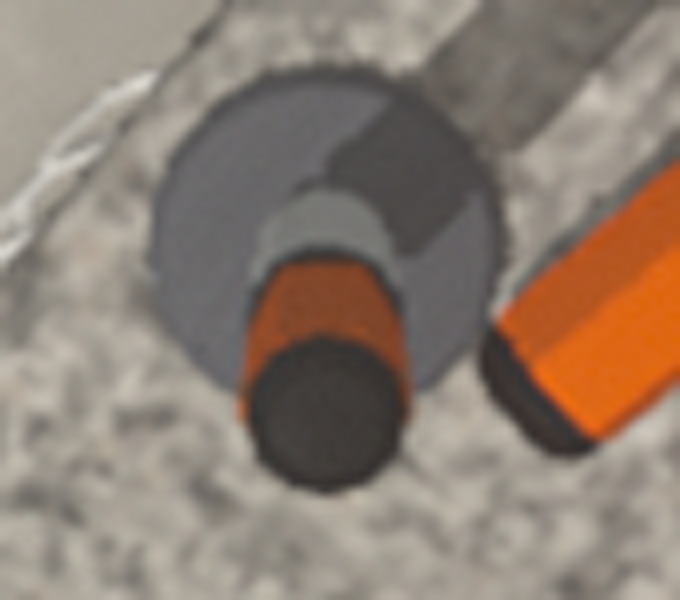

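The slot is about 0.33 rad clockwise of the red line, at (0.560, 0.008) by the wrist camera. A handle flat roughly faces the camera, so I'll grasp at yaw of about 70°.

```bash
python3 - <<'E'
from h import *
q=Q(np.radians(70))
r.move_pose((0.4025,-0.244,0.20),q)
o,p,d=snap('wrist','w_pre')
print(r.servo_line((0.4025,-0.244,0.077),feed=0.08,f_stop=8))
o=r.get_obs();print(o['tcp_pos'],o['contact_force'])
r.gripper_to(0.03,40); r.gripper_to(0.0,40)
o=r.get_obs();print(o['time'],o['gripper_width'],o['contact_force'],o['ft_torque'])
snap('wrist','w_grip')
print(r.get_obs()['joint_pos'].round(2))
E
```

```text
False
[ 0.40276931 -0.24415665  0.07736788] [-0.48216523  0.31148659 -0.64661678]
8.9333 0.02174928986854978 [ 0.35573959 -0.21582438 -0.20823994] [-0.06750456 -0.00199763  0.04113404]
[ 0.4   0.6   0.13  2.13 -0.17  0.43  1.88]
```

View pics/w_grip.png

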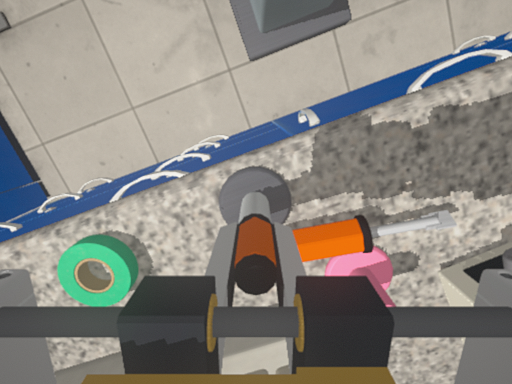

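```bash
python3 - <<'E'
from h import *
r.servo_line((0.4025,-0.244,0.25),feed=0.12)
o,p,d=snap('wrist','w_lift'); print(o['time'],o['gripper_width'],o['tcp_pos'])
np.savez('f_lift.npz',p=p,d=d,tp=o['tcp_pos'],er=o['ee_rot'])
c=cam('wrist',o); 
Rm=R.from_quat(o['ee_rot']).as_matrix()
tip=o['tcp_pos']+Rm@[0,0,0.067]; print('tip px',w2px(c,tip),r.pinpoint('wrist','flat_driver')[:1])
a=cv2.cvtColor(p,cv2.COLOR_RGB2BGR)[130:290,160:350]; cv2.imwrite('pics/lf.png',cv2.resize(a,None,fx=4,fy=4,interpolation=2))
E
```

```text
10.575 0.02217399793729944 [ 0.40208942 -0.24374269  0.24941274]
tip px [254.40566526 203.81557996] [{'at': [371.5, 171.9], 'conf': 0.69}]
```

View pics/lf.png

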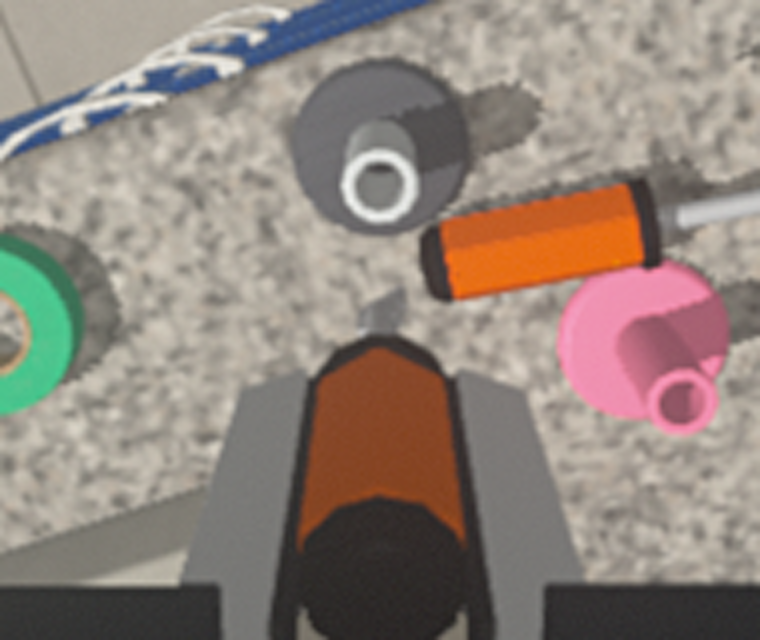

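The lifted picture shows the blade's end running from about (250,209) to (261,202). That puts it −30° in the tool frame, so 100° in the world at yaw 70°. Next I'll hover over the slot, aligned with it.

```bash
cat >> h.py <<'E'
def tool_at(c_wrist_T_tool,uv,tz):
    m=r.camera_model('wrist'); f=192/np.tan(np.radians(m['fov_y'])/2); T=np.array(m['tool_from_camera'])
    ray=T[:3,:3]@np.array([(uv[0]-m['cx'])/f,(uv[1]-m['cy'])/f,1]); return T[:3,3]+ray*(tz-T[2,3])/ray[2]
def place(xy,yaw,off):  # tcp xy so that tool-offset point lies at xy
    w=R.from_euler('z',yaw).apply([off[0],-off[1],0]); return np.array(xy)-w[:2]
E
python3 - <<'E'
from h import *
off=tool_at(0,(255.6,205.6),0.0674)[:2]; print('off',off)
yaw=np.radians(47.4); xy=place((0.560,0.0078),yaw,off)
r.move_pose((xy[0],xy[1],0.25),Q(yaw))
r.servo_line((xy[0],xy[1],0.1795),feed=0.08,f_stop=4)
r.sleep(0.3)
for i in range(1):
    o,p,d=snap('wrist','w_h1'); print(o['time'],o['tcp_pos'],o['contact_force'],o['ft_torque'],r.get_obs()['joint_pos'].round(2))
np.savez('f_h1.npz',p=p,d=d,tp=o['tcp_pos'],er=o['ee_rot'])
a=cv2.cvtColor(p,cv2.COLOR_RGB2BGR)[165:240,205:305]; cv2.imwrite('pics/h1.png',cv2.resize(a,None,fx=8,fy=8,interpolation=2))
o,p,d=snap('scene'); a=cv2.cvtColor(p,cv2.COLOR_RGB2BGR)[130:260,220:360]; cv2.imwrite('pics/h1s.png',cv2.resize(a,None,fx=4,fy=4,interpolation=2))
E
```

```text
off [0.00108139 0.00183672]
13.15 [0.5581078  0.00828463 0.17981585] [ 0.45886744  0.05109093 -1.10699668] [-0.00803871  0.04779865 -0.00546169] [-0.2   0.53  0.2   1.81 -0.14  0.81  0.9 ]
```

View pics/h1.png

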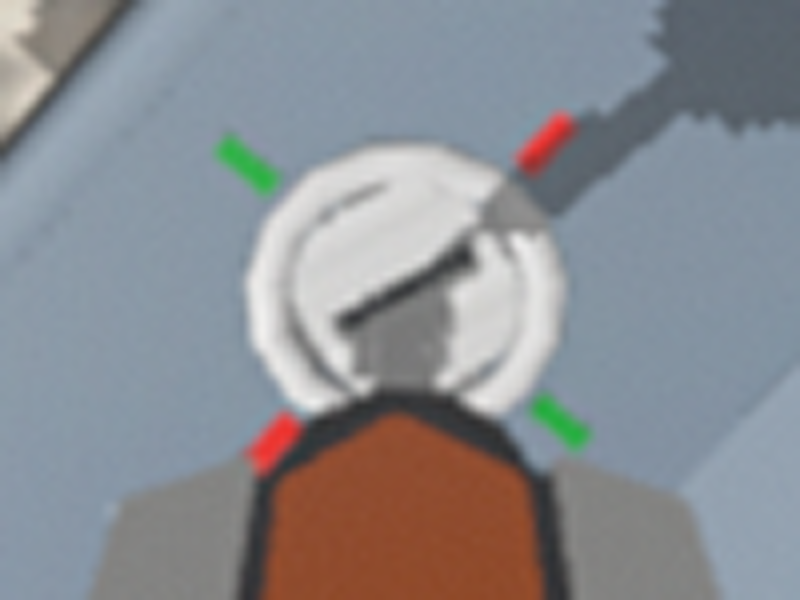

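View pics/h1s.png

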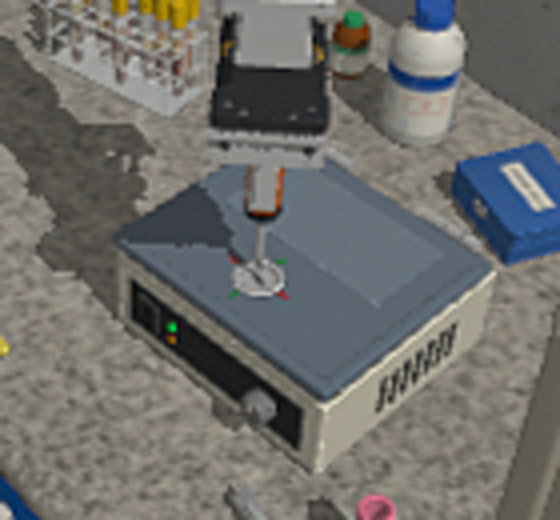

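The hover picture shows the blade's end (crop (355,335)–(450,285)) parallel to the slot (340,322)–(470,258). I'll go lower to measure the offset across the slot.

```bash
python3 - <<'E'
from h import *
o=r.get_obs();x,y,z=o['tcp_pos']
s=r.servo_line((x,y,0.1722),feed=0.03,f_stop=3)
r.sleep(0.2)
o,p,d=snap('wrist','w_h2'); print(s,o['time'],o['tcp_pos'],o['contact_force'],o['ft_torque'])
np.savez('f_h2.npz',p=p,d=d,tp=o['tcp_pos'],er=o['ee_rot'])
a=cv2.cvtColor(p,cv2.COLOR_RGB2BGR)[170:230,215:295]; cv2.imwrite('pics/h2.png',cv2.resize(a,None,fx=10,fy=10,interpolation=2))
E
```

```text
False 13.8417 [0.5580889  0.00828447 0.17226894] [-0.16218051  0.41464892 -1.35628954] [-0.02505697 -0.01759904 -0.00507706]
```

View pics/h2.png

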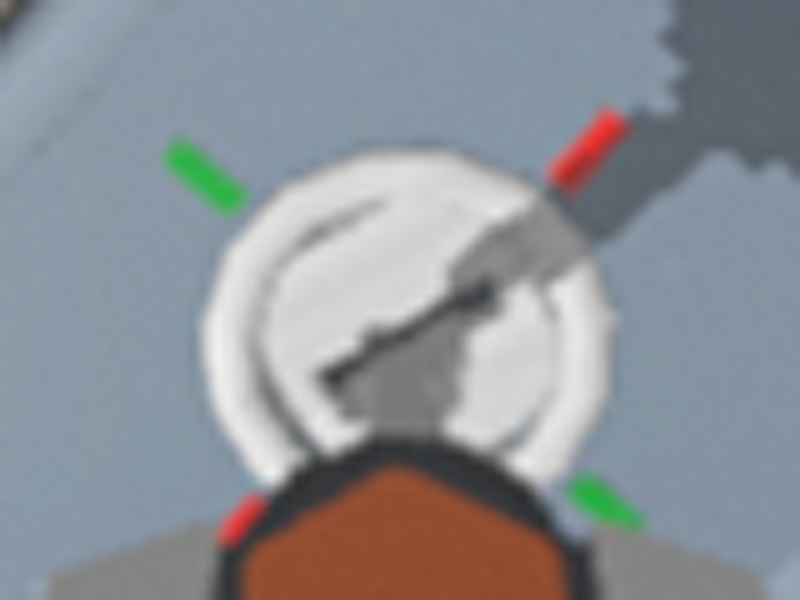

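```bash
python3 - <<'E'
from h import *
o=r.get_obs();x,y,z=o['tcp_pos']
x+=-0.976e-3; y+=0.22e-3
r.servo_line((x,y,0.1722),feed=0.02)
s=r.servo_line((x,y,0.160),feed=0.012,f_stop=2.5)
r.sleep(0.15)
o,p,d=snap('wrist','w_h3'); print(s,o['time'],o['tcp_pos'],o['contact_force'],o['ft_torque'])
for _ in range(4): r.sleep(0.05); print(r.get_obs()['contact_force'].round(2),r.get_obs()['ft_torque'].round(3))
a=cv2.cvtColor(p,cv2.COLOR_RGB2BGR)[170:230,215:295]; cv2.imwrite('pics/h3.png',cv2.resize(a,None,fx=10,fy=10,interpolation=2))
E
```

```text
True 14.8833 [0.55704177 0.00847158 0.16622471] [ 0.06729688 -0.17272775  3.76846965] [-0.02218016 -0.17807704 -0.00121492]
[0.42 0.52 3.18] [ 0.003 -0.169  0.018]
[1.1  0.55 3.63] [-0.043 -0.22  -0.053]
[0.39 0.13 3.31] [ 0.001 -0.289  0.025]
[2.29 0.19 3.65] [-0.002 -0.333  0.038]
```

View pics/h3.png

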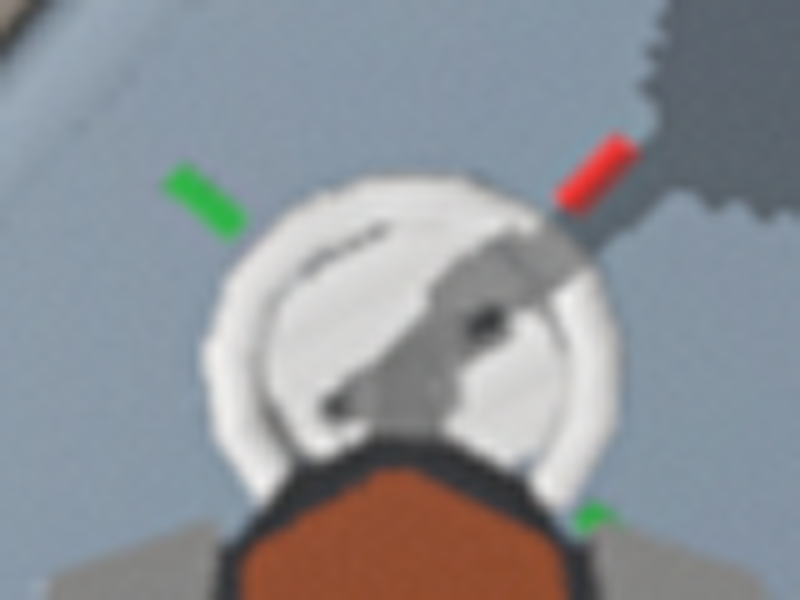

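```bash
python3 - <<'E'
import cv2,numpy as np
a=cv2.imread('pics/w_h3.png')[195:217,240:272]
g=cv2.cvtColor(a,cv2.COLOR_BGR2GRAY); g=np.clip((g.astype(float)-30)*255/150,0,255).astype(np.uint8)
cv2.imwrite('pics/h3g.png',cv2.resize(g,None,fx=24,fy=24,interpolation=0))
E
```

```text
(no output)
```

View pics/h3g.png

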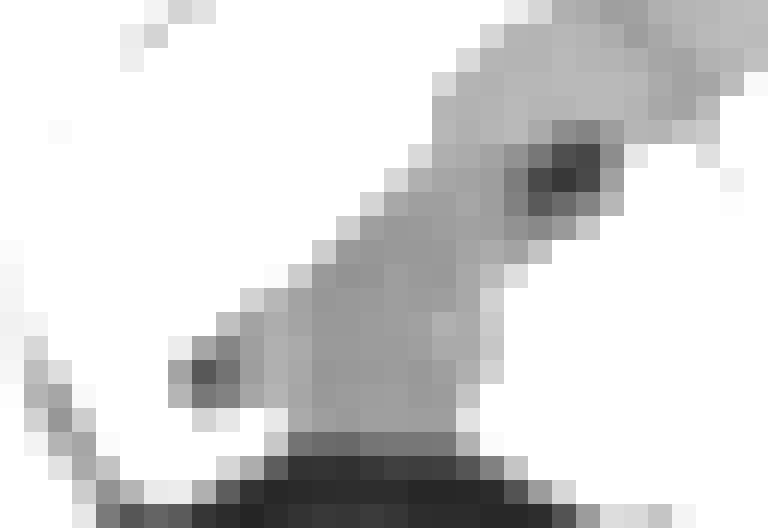

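```bash
python3 - <<'E'
from h import *
n=np.array([-0.976,0.218])
o=r.get_obs(); p0=np.array([0.55704,0.00847]); 
z=0.1667  # ~0.5 mm less press
r.servo_line((p0[0],p0[1],z),feed=0.02); r.sleep(0.1)
def st():
    F=[];M=[]
    for _ in range(4): r.sleep(0.03);q=r.get_obs();F.append(q['contact_force']);M.append(q['ft_torque'])
    q=r.get_obs();return q['time'],q['tcp_pos'].round(4),np.mean(F,0).round(2),np.mean(M,0).round(3)
print('start',*st())
for k in range(1,8):
    t=p0+n*0.0004*k
    s=r.servo_line((t[0],t[1],z),feed=0.015); v=st(); print(k,*v)
    if v[2][2]<0.3 : break
E
```

```text
start 15.6167 [0.557  0.0084 0.1666] [ 1.03 -0.04  1.87] [-0.017 -0.352 -0.019]
1 16.0 [0.5566 0.0085 0.1667] [ 0.66 -0.47  2.16] [-0.059 -0.311  0.013]
2 16.3833 [0.5562 0.0086 0.1667] [ 0.8  -0.19  1.9 ] [-0.101 -0.272 -0.007]
3 16.7667 [0.5558 0.0087 0.1667] [ 1.11 -0.02  1.9 ] [-0.104 -0.276  0.017]
4 17.15 [0.5555 0.0088 0.1667] [ 0.96 -0.19  2.01] [-0.133 -0.294 -0.018]
5 17.5333 [0.5551 0.0089 0.1667] [ 0.96 -0.41  2.33] [-0.103 -0.264 -0.019]
6 17.9167 [0.5547 0.009  0.1667] [ 1.13 -0.36  2.2 ] [-0.111 -0.298  0.009]
7 18.3 [0.5543 0.0091 0.1667] [ 0.69 -0.12  2.36] [-0.057 -0.302 -0.019]
```

```bash
python3 - <<'E'
from h import *
o,p,d=snap('wrist','w_h4')
a=cv2.cvtColor(p,cv2.COLOR_RGB2BGR)[170:230,215:295]; cv2.imwrite('pics/h4.png',cv2.resize(a,None,fx=10,fy=10,interpolation=2))
E
```

```text
(no output)
```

View pics/h4.png

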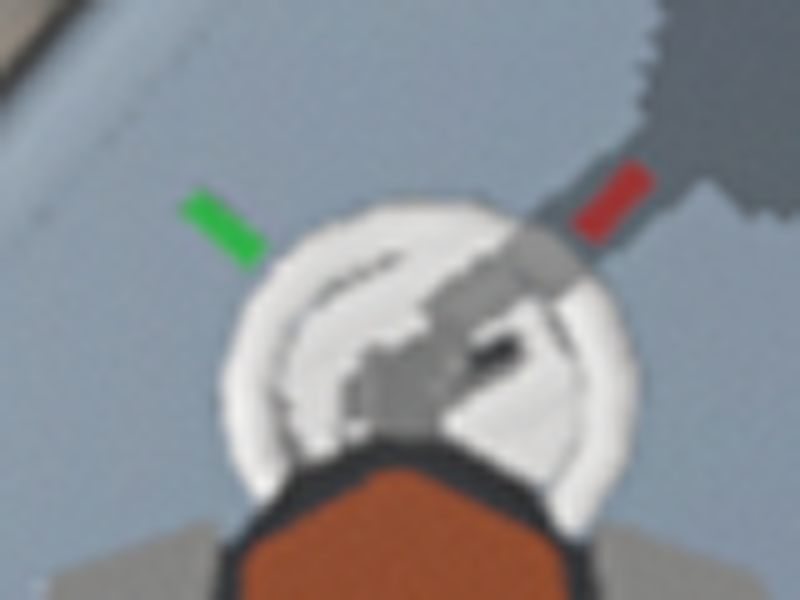

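In this picture the blade sits on the upper-left land, and the slot's line runs below it. So the last shift went the wrong way, and I'll search back the other way.

```bash
python3 - <<'E'
from h import *
n=np.array([-0.976,0.218])
p0=np.array([0.55704,0.00847]); z=0.1667
r.servo_line((p0[0],p0[1],z+.002),feed=0.03)
r.servo_line((*(p0-n*0.0002),z),feed=0.03)
def st():
    F=[];M=[]
    for _ in range(3): r.sleep(0.03);q=r.get_obs();F.append(q['contact_force']);M.append(q['ft_torque'])
    q=r.get_obs();return q['time'],q['tcp_pos'].round(4),np.mean(F,0).round(2),np.mean(M,0).round(3)
print('start',*st())
for k in range(1,8):
    t=p0-n*(0.0002+0.0003*k)
    s=r.servo_line((t[0],t[1],z),feed=0.015); v=st(); print(k,*v)
    if v[2][2]<0.3 : break
o,p,d=snap('wrist','w_h5')
a=cv2.cvtColor(p,cv2.COLOR_RGB2BGR)[170:230,215:295]; cv2.imwrite('pics/h5.png',cv2.resize(a,None,fx=10,fy=10,interpolation=2))
E
```

```text
start 18.9667 [0.5569 0.0084 0.1667] [-1.08 -0.32  2.06] [0.01  0.306 0.003]
1 19.3167 [0.5575 0.0084 0.1667] [-0.97 -0.01  1.88] [ 0.009  0.282 -0.022]
2 19.6667 [0.558  0.0083 0.1665] [-0.06 -0.43 -0.7 ] [ 0.004 -0.096 -0.004]
```

View pics/h5.png

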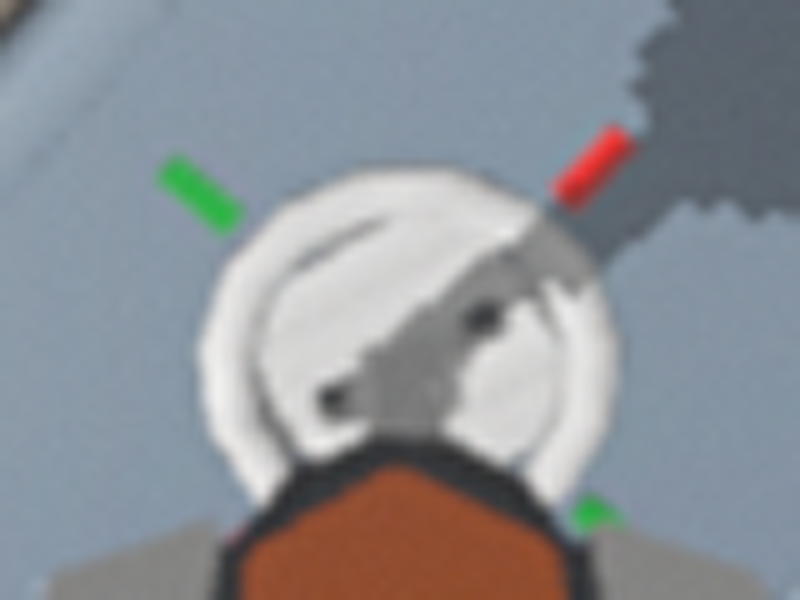

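The blade dropped into the slot: force went from 2 N to about 0 at (0.558, 0.0083). Now I'll centre it, go down to the slot's floor and press gently.

```bash
cat >> h.py <<'E'
def st(n=4,dt=0.02):
    F=[];M=[]
    for _ in range(n): r.sleep(dt);q=r.get_obs();F.append(q['contact_force']);M.append(q['ft_torque'])
    return q,np.mean(F,0),np.mean(M,0)
E
python3 - <<'E'
from h import *
n=np.array([-0.976,0.218])
q=r.get_obs(); p=q['tcp_pos'][:2].copy()
r.servo_line((*p,0.1650),feed=0.02,f_stop=3)
q,F,M=st();print('in2mm',q['tcp_pos'].round(4),F.round(2),M.round(3))
p=p-n*0.0007
s=r.servo_line((*p,0.1650),feed=0.02,f_stop=3)
q,F,M=st();print('centred',s,q['tcp_pos'].round(4),F.round(2),M.round(3))
s=r.servo_line((*p,0.1600),feed=0.02,f_stop=3.5)
q,F,M=st();print('floor',s,q['time'],q['tcp_pos'].round(4),F.round(2),M.round(3))
E
```

```text
in2mm [0.5581 0.0082 0.1649] [ 0.35 -0.19 -1.29] [-0.049 -0.125 -0.002]
centred False [0.5586 0.0081 0.165 ] [-0.24  0.56 -1.  ] [-0.02  -0.007 -0.005]
floor True 20.7 [0.559  0.0081 0.1609] [-0.45  0.07  5.93] [-0.003  0.136 -0.003]
```

```bash
cat > turn.py <<'E'
from h import *
import sys
y0=np.radians(47.4); off=np.array([0.00108,0.00184])
q=r.get_obs(); T=np.array([0.5587,0.0081])
L=T+R.from_euler('z',y0).apply([off[0],-off[1],0])[:2]
z=0.1602; shift=np.zeros(2); tgt=10.0
q,F,M=st()
for yd in list(np.arange(47.4,-20,-6))+[-18,-21,-24,-27,-30,-32,-34,-36,-38]:
    y=np.radians(yd); xy=place(L,y,off)+shift
    r.servo_line((*xy,z),Q(y),feed=0.05)
    q,F,M=st(3)
    print(round(yd,1),round(q['time'],2),q['tcp_pos'].round(4),F.round(2),M.round(3),'z',round(z,5))
    if F[2]>14 or abs(F[:2]).max()>6: print('STOP force');break
    if yd<-20 and abs(M[2])>0.06: print('STOP torque');break
    e=tgt-F[2]; z-=np.clip(e*0.00018,-0.0006,0.0006)
    shift+=np.clip(F[:2]*0.00012,-0.0003,0.0003)
print('shift',shift,'L',L,'yd',yd)
np.savez('turn.npz',shift=shift,L=L,yd=yd,z=z)
E
python3 turn.py
```

```text
47.4 21.07 [0.559  0.0081 0.1608] [-0.77 -0.11  5.75] [-0.009  0.311  0.013] z 0.1602
41.4 21.38 [0.5594 0.0082 0.1605] [-0.47 -0.52  6.59] [-0.1    0.21   0.013] z 0.1596
35.4 21.68 [0.5593 0.0085 0.1601] [-1.06  0.18  8.35] [-0.029  0.455 -0.005] z 0.159
29.4 21.99 [0.5592 0.0086 0.1599] [-2.18 -0.07  9.47] [-0.055  0.507 -0.021] z 0.1587
23.4 22.3 [0.5593 0.0087 0.1599] [-0.7  -0.34  9.12] [-0.077  0.41   0.022] z 0.15861
17.4 22.61 [0.5595 0.0087 0.1598] [-1.39  0.08  9.42] [-0.169  0.455  0.015] z 0.15845
11.4 22.92 [0.5596 0.0088 0.1597] [-1.16 -0.46  9.57] [-0.214  0.43   0.018] z 0.15834
5.4 23.23 [0.5597 0.0088 0.1597] [-0.72 -0.14  9.82] [-0.23   0.388  0.004] z 0.15827
-0.6 23.53 [0.5599 0.0088 0.1597] [-0.99 -0.55  9.65] [-0.289  0.405  0.005] z 0.15823
-6.6 23.84 [0.5601 0.0087 0.1597] [-1.1  -0.47 10.58] [-0.298  0.379  0.009] z 0.15817
-12.6 24.15 [0.5602 0.0087 0.1597] [-0.65 -0.74  9.84] [-0.316  0.333 -0.032] z 0.15827
-18.6 24.46 [0.5603 0.0086 0.1597] [-1.07 -1.42 10.46] [-0.356  0.327  0.027] z 0.15825
-18 24.76 [0.5603 0.0086 0.1598] [-0.45 -0.7   9.25] [-0.268  0.258 -0.007] z 0.15833
-21 25.06 [0.5603 0.0085 0.1597] [-0.85 -0.65 10.09] [-0.257  0.314  0.013] z 0.15819
-24 25.36 [0.5604 0.0085 0.1597] [-0.6  -0.49  8.75] [-0.22   0.279  0.001] z 0.15821
-27 25.66 [0.5604 0.0084 0.1595] [-0.66 -0.14  9.47] [-0.221  0.336  0.021] z 0.15798
-30 25.96 [0.5605 0.0084 0.1595] [-0.62 -0.25 10.12] [-0.202  0.33   0.004] z 0.15789
-32 26.26 [0.5606 0.0083 0.1595] [-0.67 -0.35 10.58] [-0.19   0.337  0.018] z 0.15791
-34 26.56 [0.5606 0.0083 0.1596] [-0.24 -0.95 10.14] [-0.212  0.301  0.013] z 0.15801
-36 26.86 [0.5606 0.0082 0.1596] [-0.82 -0.56 10.08] [-0.162  0.263  0.042] z 0.15804
-38 27.16 [0.5606 0.0082 0.1596] [-0.86 -0.15 10.15] [-0.147  0.259  0.036] z 0.15805
shift [-0.00216369 -0.00105671] L [0.56078544 0.00764953] yd -38
```

```bash
python3 - <<'E'
from h import *
q,F,M=st(10);print(q['time'],F.round(2),M.round(3),np.degrees(R.from_quat(q['ee_rot']).as_euler('ZYX')[0]))
o,p,d=snap('wrist','w_t1')
a=cv2.cvtColor(p,cv2.COLOR_RGB2BGR)[170:230,215:295]; cv2.imwrite('pics/t1.png',cv2.resize(a,None,fx=10,fy=10,interpolation=2))
E
```

```text
27.325 [-0.33 -0.26  9.74] [-0.151  0.251  0.005] -38.0072794882576
```

View pics/t1.png

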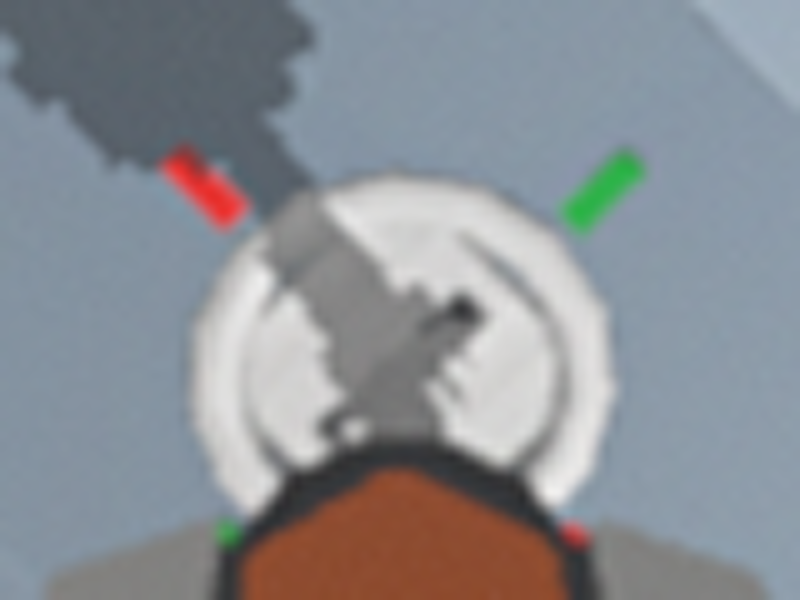

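The picture shows the slot, (330,420)–(465,308), within about 3° of the green line, and the blade leading it by its full slack. I'll turn a few more degrees, watching the torque.

```bash
python3 - <<'E'
from h import *
s=np.load('turn.npz'); off=np.array([0.00108,0.00184]); L=s['L'];shift=s['shift'];z=float(s['z'])
xy=place(L,np.radians(-38),off)+shift
for yd in [-39.5,-41,-42.5,-44,-45.5,-47]:
    y=np.radians(yd); xy=place(L,y,off)+shift
    r.servo_line((*xy,z),Q(y),feed=0.05)
    q,F,M=st(10,0.02); print(yd,round(q['time'],2),F.round(2),M.round(3))
    if F[2]>13: break
    if M[2]>0.035: break
o,p,d=snap('wrist','w_t2')
a=cv2.cvtColor(p,cv2.COLOR_RGB2BGR)[170:230,215:295]; cv2.imwrite('pics/t2.png',cv2.resize(a,None,fx=10,fy=10,interpolation=2))
np.savez('turn2.npz',yd=yd,xy=xy)
E
```

```text
-39.5 27.79 [-0.49 -0.06  9.82] [-0.136  0.226  0.015]
-41 28.21 [-0.23 -0.5   9.76] [-0.139  0.228  0.048]
```

View pics/t2.png

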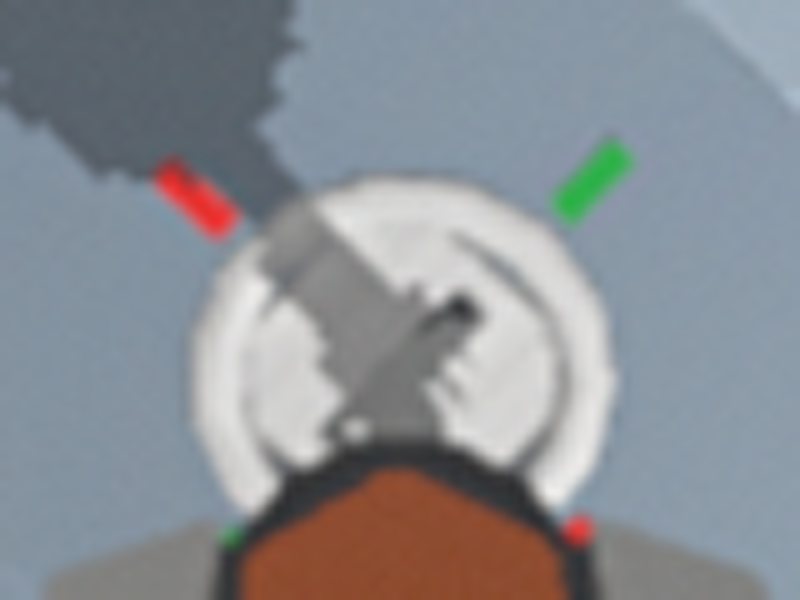

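The torque has risen to 0.048 N·m with the slot at the green line, so the lock is at its stop. I'll back off into the slack, withdraw and check.

```bash
python3 - <<'E'
from h import *
s=np.load('turn.npz'); off=np.array([0.00108,0.00184]); L=s['L'];shift=s['shift'];z=float(s['z'])
y=np.radians(-33); xy=place(L,y,off)+shift
r.servo_line((*xy,z+0.0005),Q(y),feed=0.05)
q,F,M=st();print(q['tcp_pos'].round(4),F.round(2),M.round(3))
xy=q['tcp_pos'][:2]
r.servo_line((*xy,0.172),feed=0.03)
q,F,M=st();print('out',q['time'],q['tcp_pos'].round(4),F.round(2),M.round(3),q['gripper_width'])
r.servo_line((*xy,0.235),feed=0.1)
q,F,M=st();print('up',q['time'],F.round(2))
o,p,d=snap('wrist','w_done'); np.savez('f_done.npz',p=p,d=d,tp=o['tcp_pos'],er=o['ee_rot'])
a=cv2.cvtColor(p,cv2.COLOR_RGB2BGR)[120:300,150:390]; cv2.imwrite('pics/done.png',cv2.resize(a,None,fx=3.2,fy=3.2,interpolation=2))
# cover height compare with start
for n in ('f_wl','f_done'):
    s=np.load(n+'.npz');P=cloud(cam('wrist',dict(tcp_pos=s['tp'],ee_rot=s['er'])),s['d'])
    for nm,cx,cy,rr in (('near lock L',0.553,0.045,.01),('front',0.535,-0.04,.01),('rear',0.64,0.0,.015)):
        m=np.hypot(P[...,0]-cx,P[...,1]-cy)<rr; m&=(P[...,2]>.08)&(P[...,2]<.115); print(n,nm,m.sum(),np.median(P[m][:,2]).round(4) if m.any() else None)
o,p,d=snap('scene'); P=cloud(cam('scene'),d); P0=cloud(cam('scene'),np.load('f_scene.npz')['d'])
for cx,cy in ((0.535,-0.04),(0.55,0.05),(0.64,-0.03)):
    print([np.nanmedian(X[...,2][(np.hypot(X[...,0]-cx,X[...,1]-cy)<.015)&(X[...,2]>.08)&(X[...,2]<.115)]).round(4) for X in (P0,P)])
E
```

```text
[0.5605 0.0083 0.16  ] [0.45 0.03 7.65] [-0.136  0.032  0.035]
out 29.2833 [0.5602 0.0084 0.1718] [-0.37 -0.18 -1.25] [-0.048  0.077  0.011] 0.02194524921951727
up 30.1333 [ 0.06  0.02 -1.52]
f_wl near lock L 251 0.1009
f_wl front 220 0.1012
f_wl rear 453 0.0995
f_done near lock L 251 0.0986
f_done front 0 None
f_done rear 587 0.0986
[np.float64(0.1013), np.float64(0.0986)]
[np.float64(0.1006), np.float64(0.0987)]
[np.float64(0.1002), np.float64(0.0987)]
```

View pics/done.png

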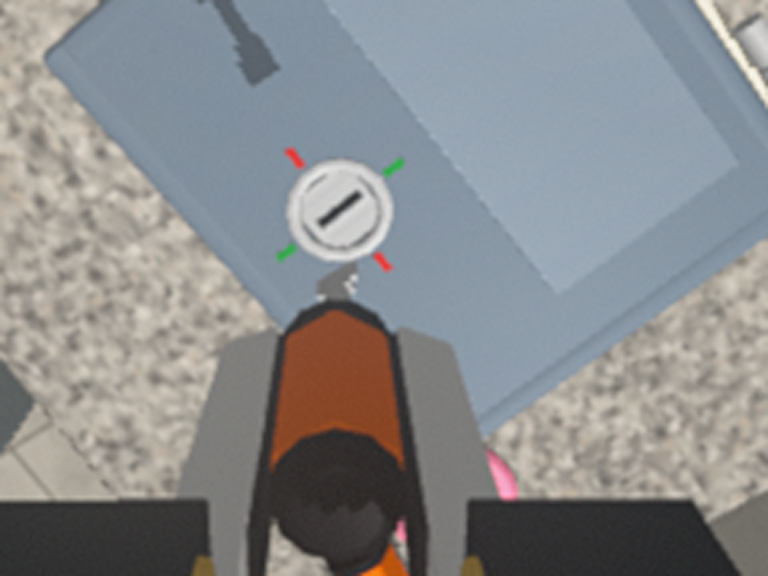

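The lock picture shows the slot in line with the green marks. Depth puts the cover 2 to 2.5 mm lower at its front, and it stays down with the blade out. Now I'll return the driver.

```bash
python3 - <<'E'
from h import *
q=Q(np.radians(70))
r.move_pose((0.4025,-0.244,0.25),q); r.sleep(0.2)
o,p,d=snap('wrist','w_ret'); print(o['time'],o['tcp_pos'])
a=cv2.cvtColor(p,cv2.COLOR_RGB2BGR)[130:290,160:350]; b=cv2.cvtColor(np.load('f_lift.npz')['p'],cv2.COLOR_RGB2BGR)[130:290,160:350]
cv2.imwrite('pics/ret.png',cv2.resize(np.hstack([a[:, 40:150],b[:,40:150]]),None,fx=3.5,fy=3.5,interpolation=2))
E
```

```text
32.2333 [ 0.40276221 -0.24367331  0.2498933 ]
```

View pics/ret.png

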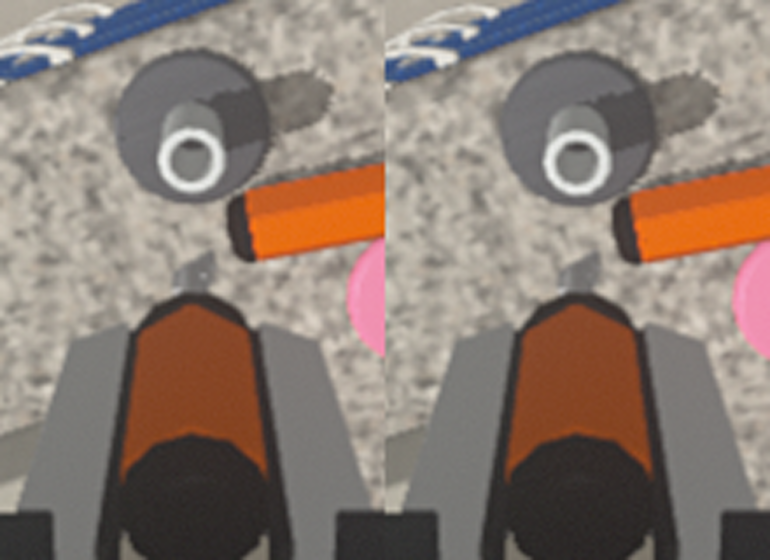

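The driver sits in the hand and over the stand as it did when lifted. I'll lower it.

```bash
python3 - <<'E'
from h import *
s=r.servo_line((0.4025,-0.244,0.140),feed=0.1); 
s=r.servo_line((0.4025,-0.244,0.0765),feed=0.04,f_stop=5)
q,F,M=st();print(s,q['time'],q['tcp_pos'].round(4),F.round(2),M.round(3),q['gripper_width'])
E
```

```text
True 35.1167 [ 0.4024 -0.244   0.0769] [-0.53  0.3   5.12] [ 0.062  0.075 -0.006] 0.02201593905795085
```

Contact came at TCP z 0.0769, against 0.0774 when I grasped it, so the collar is on the rim. I'll release it.

```bash
python3 - <<'E'
from h import *
x=r.get_obs()['tcp_pos']
r.servo_line((x[0],x[1],0.0774),feed=0.02)
r.gripper_to(0.09); 
r.servo_line((x[0],x[1],0.25),feed=0.12); r.sleep(0.5)
q,F,M=st();print(q['time'],F.round(2),q['gripper_width'])
o,p,d=snap('wrist','w_end'); c=cam('wrist',o);P=cloud(c,d)
t=(P[...,2]>0.12)&(P[...,2]<0.14)&(np.hypot(P[...,0]-.402,P[...,1]+.243)<.04)
print('cap',t.sum(),np.median(P[t],0).round(4),P[t][:,2].max())
o,p,d=snap('scene','s_end')
P=cloud(cam('scene'),d)
for cx,cy in ((0.535,-0.04),(0.55,0.05)): print(np.nanmedian(P[...,2][(np.hypot(P[...,0]-cx,P[...,1]-cy)<.015)&(P[...,2]>.08)&(P[...,2]<.115)]).round(4))
a=cv2.imread('pics/s_end.png')[120:350,170:380];b=cv2.imread('pics/w_end.png')[110:260,170:350]
cv2.imwrite('pics/end.png',np.hstack([cv2.resize(a,(380,416)),cv2.resize(b,(416,416))]))
E
```

```text
38.65 [-0.01 -0.29 -0.  ] 0.08992218034218098
cap 341 [ 0.4014 -0.2424  0.1282] 0.13103224316951023
0.0985
0.0986
```

View pics/end.png

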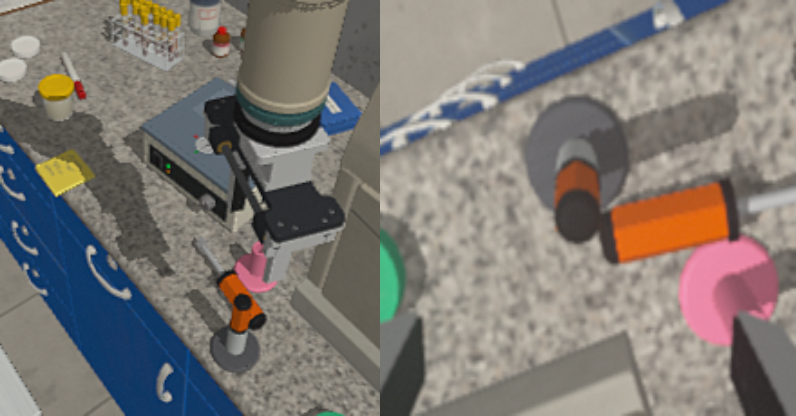

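```bash
python3 - <<'E'
from h import *
o,p,d=snap('top','t_end'); c=cam('top')
for l in ['specimen_cup','sticky_pad','red_marker']: print(l,[(np.round(x['at'],1),round(x['conf'],2)) for x in r.pinpoint('top',l)][:2])
print(r.get_obs()['dq'].round(3),r.get_obs()['time'])
r.finish_job()
E
```

```text
specimen_cup [(array([179.2, 201. ]), 0.88)]
sticky_pad [(array([233.6, 222.6]), 0.69)]
red_marker [(array([160.6, 174.4]), 0.62)]
[-0.     0.001 -0.001  0.001 -0.002  0.001 -0.001] 38.95
the job is handed in; nothing more can be done
```

The cover is locked, the driver is back upright in its aluminium stand, and the job was handed in at about 39 s of the 67 s allowed.

**What I did:**
- I took the driver from its stand, found the slot by camera and a light touch search, and went to the slot floor.
- I turned the lock clockwise while pressing with about 10 to 11 N on it, then returned the driver. The press was lower, about 7 to 9 N, for the first part of the turn.

**Last checks:**
- **Lock:** the torque rose to 0.048 N·m at the stop, and the slot lies in line with the green marks. By depth, the front of the cover is 2 to 2.7 mm lower than at the start and stays down with the blade out.
- **Driver:** contact on the rim came at nearly the same height as when I grasped it (0.0769 m against 0.0774 m). Its cap is within about 1 mm of its starting position, and the arm is clear and still.
- **Things to leave alone:** the cup and the pad are within about 2 pixels (a few mm) of their first positions in the top camera. The marker was not found in the first top picture, so it has no numeric comparison; it looks unmoved.

**What went wrong or looked off:**
- My first sideways search for the slot went the wrong way. The blade slid lightly over the plug's face, at about 3 N, before I corrected it.
- The larger look-alike driver stood upright in the first picture and was already lying down in the first wrist picture, before the arm came near it. It is still on the worktop.

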